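Bring the sample shuttle to its index stop

ROBOT

A 6-joint arm with a two-finger parallel gripper is mounted at the origin on a cart in front of the work surface, level with it; the furniture and walls round the work are solid. World frame = base frame: x ahead of the robot, y to its left, z up, the work surface at z = 0. Lengths are in m, angles in rad, forces in N, time in s.
With the tool pointing down it reaches from about 0.35 to 0.775 m from the base axis. Payload 7.3 kg.
Tool frame: the origin (TCP) lies on the mounting face of the last link; the fingertips stand 178 mm ahead of it and the grasp point (between the pads) lies 159 mm ahead of it (robot.tcp_to_tips is the distance from the TCP to the fingertips, in m); z points along the fingers, y is the direction in which the jaws open and shut (so a half turn about z gives the same grasp; the last joint's range is limited). The gripper opens to 92 mm and grips with 3 to 60 N. Pads are 19 mm wide; open, the fingers measure 130 mm over their backs; the gripper's body (75 mm by 190 mm) begins 47 mm behind the grasp point.
Start: joints at [-1.417, 0.342, 1.524, -0, 1.275, -0.146], TCP at [0.155, -0.502, 0.405] pointing down, gripper open.
Joint ranges: [-2.53, 2.53], [-0.77, 2.02], [0.04, 2.7], [-1, 4.14], [0.28, 2.66], [-3.11, 3.11]. Speed limits (rad/s): [2.57, 2.57, 3.14, 3.14, 3.14, 3.14].

INTERFACE

Orientations are given as [roll, pitch, yaw] about the fixed x, y, z axes, in that order (R = Rz(yaw) Ry(pitch) Rx(roll)).
In Python, from cell import robot, viewer gives the robot as it stands.
- The arm moves only by the shell command python3 -m creep 'ROWS' [OPENING] [FORCE]. ROWS is JSON, a list that holds one entry, the list of rows, each a list of 6 numbers: the shift along the world's x, y, z in mm, then the turn, a rotation vector about the world's x, y, z in degrees. A call has 1 to 5 rows; each row shifts and turns the pose as measured when the row begins; what a row does not reach is not made up. A row lasts 1/12 s, in which the tool goes at most 41.7 mm and 7.16 degrees, less where a joint would pass 70% of its speed; a pose out of reach is approached as far as the arm can. A call with a gripper value outside its range is refused whole. OPENING is the closure, from -1 (fully open) to 1 (shut), set as the call begins (- or left out, the last holds). The fingers move at their own pace and stop on an object; FORCE is the grip in N (left out, the last holds). Time passes only in rows, so rows that do not move let the fingers close. It gives the time, the measured TCP pose, the force and the opening at its end, in the units of the state.
- robot.observe(): the state, without advancing time (a new reading comes with each control period).
- viewer.read_camera(name): name is "side" or "top" or "wrist"; returns the picture (400x640x3 uint8, blue, green, red); there is no depth.
- viewer.camera_model(name): a dict with "fx", "fy", "cx", "cy" (pixels), "pose" (4x4, takes a point from camera to world coordinates); the wrist camera has in their place "mount" (4x4, takes a point from camera to tool coordinates, whose origin is the TCP and whose axes are the flange's). Camera axes: x right, y up, looking along -z (the intrinsics and any distortion apply to the point x, -y, -z); pixel columns grow to the right and rows downward; lengths in m; the calibration is good to about 2 mm. A picture is of the moment at which its call begins: read the wrist's pose just before it. camera_model takes no time and is no camera call.
- robot.hand_in(): hands the job in, once; it reports no verdict.
The state is a dict: "time": time; "qpos": joint angles; "qvel": joint speeds; "joint_efforts": joint torques, N m; "tool_pos": TCP position; "tool_rot": TCP orientation; "contact_force": force on the tool from outside, world axes, zero at the start; "torque": the same for the moment, N m; "opening": finger opening in m.
Only numpy, scipy, OpenCV 4.12 (cv2) and the standard library are available. Lean on these libraries where they do the work, as an engineer would, in place of code of your own. Each camera call takes 0.05 s, during which the arm holds its last target. There are 200 camera calls.

TASK

The sample shuttle on the rail is held by a spring brake: with a fingertip press down the pad in its middle to free it, keep the pad pressed and push the shuttle along the rail until it rests against the stop that carries the upright post with a round head (not the plain stop), then let the pad come up so that the brake holds it there. Do not force the shuttle along against the brake; nothing is to be picked up, and leave the chip box on the shuttle untouched and the two weights and the vial where they stand.

Things in the scene. Friction and masses are not known exactly. Their poses are not given: they have to be found in the camera images.
- index_rail: Fixed metal rail, 380 mm long, 80 mm wide; origin at the centre of its underside on the worktop. Its y axis is the sliding direction, z is up, x points to the side where the chip box hangs over. Base plate 10 mm thick, bar top 24 mm up. An inspection camera hangs from a boom to the left of the work (world x 0.5, y 0.48, from z 0.35 up): go round it on the robot's side.
- shuttle (a joint): Shuttle position along the rail in m, 0 at the rail's middle, growing along the rail's +y. Aluminium block 104 mm long, 64 mm wide. Two low cheeks on top, one at each end (22 mm long, tops 54 mm above the worktop); the recess between them is 60 mm long and holds the pad. Slides with about 1 N when the pad is down; with it up the brake holds about 12 N. Captive: cannot be lifted.
- brake_pad (a joint): How far the pad is pressed down, in m: 0 up (brake on), 0.006 fully down. The spring takes about 6 N to begin and 9 N fully down; from about 1.5 mm on the brake is free, 3 mm or more is a good press. It springs back by itself and the brake is on again.
- pad_top (a point): Centre of the top of the black ribbed pad, 50 mm across the rail and 52 mm along it, in the middle of the shuttle's recess; 46 mm above the worktop when up, 8 mm below the tops of the cheeks. A fingertip on it can also push against a cheek. Moves with the shuttle and with the press.
- index_stop: The wanted stop: dark steel block clamped over the rail, 22 mm along it, 64 mm wide, top 50 mm above the worktop, bearing an upright post with a round steel head 24 mm across (top 75 mm up). Fixed, at either end of the rail. Origin on the rail's axis at worktop height under the block's middle. The shuttle touches it when the pad's centre is 63 mm (horizontally) from this origin.
- plain_stop: The other stop: the same block without post. Fixed; origin on the rail's axis at worktop height, below the block's middle.
- weight_100: Loose metal weight with a knob, 24 mm across, 37 mm high, standing on the worktop on the rail's -x side; origin under its centre. Leave it.
- weight_50: Loose smaller metal weight, 19 mm across, 29 mm high, on the rail's -x side; origin under its centre. Leave it.
- vial_3: Loose small white vial with a white cap, 22 mm across, 52 mm high, standing beyond the chip box; origin under its centre. Leave it.
- chip_box: Small black chip box fixed on a bracket of the shuttle on the rail's +x side, 69 x 66 x 20 mm, top 52 mm above the worktop, its near edge about 40 mm from the rail's axis; origin at the centre of its underside. Not to be touched.

How it is judged:
On the way, in this order (a step that is already met when the one before it is completed fails the run):
1. the pad is pressed while the shuttle is still away from the index stop (value of joint brake_pad above 0.002 m and horizontal distance between pad_top and index_stop above 0.068 m), for 0.1 s.
2. with the pad still pressed the shuttle meets the index stop (value of joint brake_pad above 0.001 m and horizontal distance between pad_top and index_stop below 0.0655 m), for 0.05 s.
At the end, for the whole second after the job is handed in: The shuttle rests against the index stop (gap under 2.5 mm), at rest, with the pad up (less than 1 mm down) (horizontal distance between pad_top and index_stop below 0.0655 m and value of joint brake_pad below 0.001 m and velocity of joint shuttle between -0.005 and 0.005 m/s); the robot touches nothing.
It fails at once if the shuttle is forced along with the brake on (moving faster than 20 mm/s with the pad pressed less than 0.5 mm) (value of joint brake_pad below 0.0005 m and (velocity of joint shuttle above 0.02 m/s or velocity of joint shuttle below -0.02 m/s)).
It fails at once if the chip box is touched (contact force between any of the arm, the fingers and chip_box above 0.5 N).
It fails at once if a weight or the vial is moved more than 10 mm, or lifted (distance of any of weight_100, weight_50, vial_3 from where it was at the start of the episode above 0.01 m).
It fails at once if a weight or the vial is knocked over (angle between any of weight_100, weight_50, vial_3's own z axis and vertical above 0.5 rad).
It also fails if it takes over 38 s, if anything falls off the work surface, if the arm or the gripper's body presses on something with over 40 N, if the wrist force passes 120 N, or if a joint passes its speed limit or range.

## Working session

There is one attempt and no reset: what is moved stays moved. The work goes in short steps, Python scripts to look and compute and a shell command to move; the robot and the scene stay as the last step left them, time stands still between calls to the robot, and variables do not carry over. Pictures are saved under pics/ and viewed, about 8 in all and at most 12, crops included, and the job is handed in when it is done.

```bash
mkdir -p pics; cat > h.py <<'E'
from cell import robot, viewer
import numpy as np, cv2
def ray(name,u,v,z):
    m=viewer.camera_model(name); P=np.array(m["pose"])
    d=np.array([(u-m["cx"])/m["fx"],-(v-m["cy"])/m["fy"],-1.0])
    d=P[:3,:3]@d; o=P[:3,3]; return (o+d*(z-o[2])/d[2]).round(4)
E
python3 - <<'E'
from h import *
for n in ("top","side"):
    cv2.imwrite(f"pics/{n}.png",viewer.read_camera(n)); m=viewer.camera_model(n); print(n,{k:np.round(v,3).tolist() if k!='dist' else v for k,v in m.items()})
s=robot.observe();print(s["time"],s["tool_pos"],s["tool_rot"],s["opening"])
E
```

```text
top {'fx': 366.224, 'fy': 366.224, 'cx': 318.5, 'cy': 200.56, 'pose': [[-0.026, 0.992, -0.125, 0.466], [-1.0, -0.026, 0.006, 0.048], [0.003, 0.125, 0.992, 0.89], [0.0, 0.0, 0.0, 1.0]]}
side {'fx': 460.438, 'fy': 460.438, 'cx': 325.785, 'cy': 194.681, 'pose': [[0.934, 0.178, -0.311, 0.311], [-0.358, 0.509, -0.783, -0.612], [0.019, 0.842, 0.538, 0.531], [0.0, 0.0, 0.0, 1.0]]}
0.1 [ 0.15505464 -0.50146032  0.40411448] [-3.14025860e+00 -1.63919295e-04  2.99822081e-01] 0.09166459969578589
```

View pics/top.png

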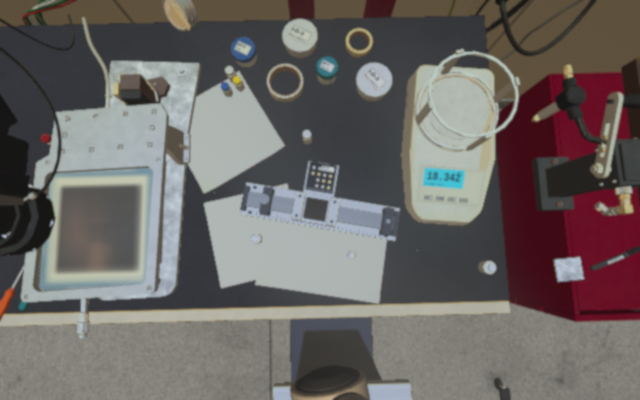

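View pics/side.png

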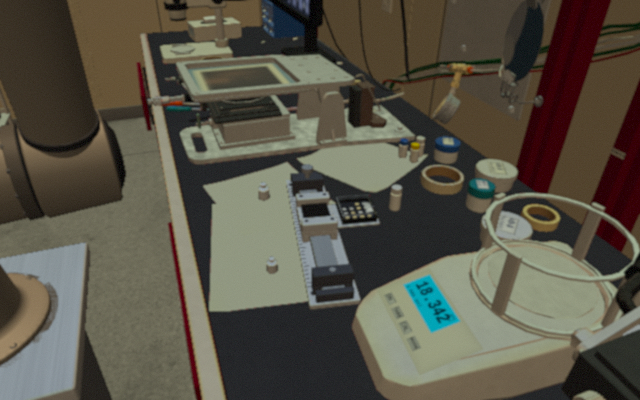

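The rail is at about (320,212) in the top view, with the stops at (258,198) and (390,222). I'll enlarge both views to find the post and refine the positions.

```bash
python3 - <<'E'
import cv2,numpy as np
t=cv2.imread("pics/top.png")[155:255,230:410]; s=cv2.imread("pics/side.png")[160:310,270:400]
t=cv2.resize(t,None,fx=4.4,fy=4.4,interpolation=cv2.INTER_CUBIC);cv2.imwrite("pics/t2.png",t)
cv2.imwrite("pics/s2.png",cv2.resize(s,None,fx=4,fy=4,interpolation=cv2.INTER_CUBIC))
E
```

```text
(no output)
```

View pics/t2.png

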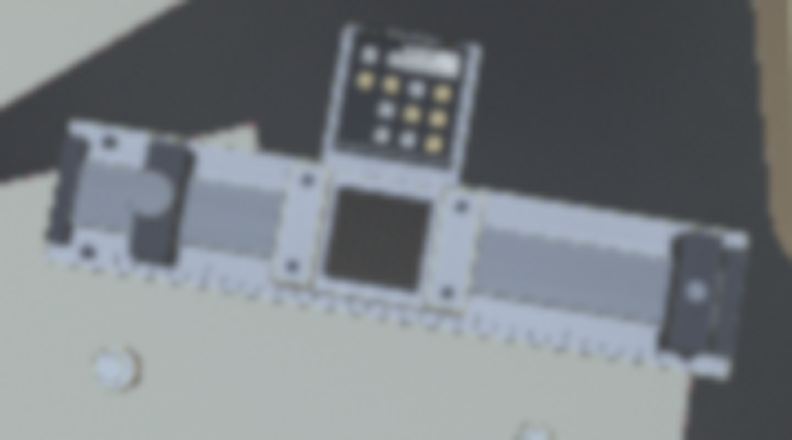

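View pics/s2.png

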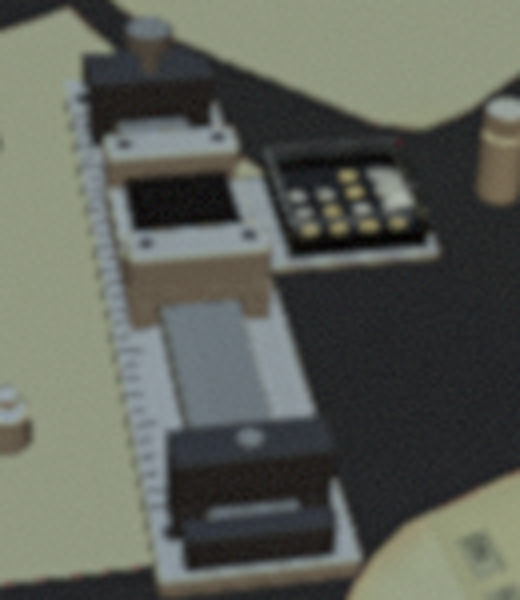

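The round-headed post is on the left (+y) stop: crop (150,190) in the top view and (150,40) in the side view. In the top view the pad is at crop (378,240), the index block at (163,203) and the plain stop at (692,293).

```bash
python3 - <<'E'
from h import *
f=lambda u,v,z:ray("top",230+(u+.5)/4.4-.5,155+(v+.5)/4.4-.5,z)
g=lambda u,v,z:ray("side",270+(u+.5)/4-.5,160+(v+.5)/4-.5,z)
p=f(378,240,.046);i=f(163,203,.05);q=f(692,293,.05)
print("pad",p,g(183,200,.046),"idx",i,g(149,72,.05),"head",f(152,192,.075),g(149,28,.075),"plain",q,g(250,440,.05))
d=(i-q)[:2];print(np.degrees(np.arctan2(d[1],d[0])),np.linalg.norm((i-p)[:2]))
d/=np.linalg.norm(d);print(d, np.cross(d,(p-q)[:2]))
print("weights",f(115,370,.037),f(533,436,.029))
print("box",[f(*c,.05) for c in((345,30),(478,45),(460,180),(325,160))])
s=robot.observe();m=viewer.camera_model("wrist");print(np.round(m["mount"],3))
E
```

```text
pad [0.5531 0.0505 0.046 ] [0.5548 0.0524 0.046 ] idx [0.5751 0.1629 0.05  ] [0.5759 0.1622 0.05  ] head [0.5777 0.165  0.075 ] [0.5764 0.1636 0.075 ] plain [ 0.5206 -0.1127  0.05  ] [ 0.5215 -0.116   0.05  ]
78.81405819908622 0.1145327900646797
[0.19399366 0.98100278] -0.00022282574110500664
weights [0.4888 0.1906 0.037 ] [ 0.4485 -0.0288  0.029 ]
box [array([0.6655, 0.0652, 0.05  ]), array([ 0.6555, -0.0053,  0.05  ]), array([0.5833, 0.0065, 0.05  ]), array([0.5958, 0.0773, 0.05  ])]
[[-0.001  0.968  0.251  0.067]
 [ 1.     0.001 -0.     0.001]
 [-0.     0.251 -0.968  0.019]
 [ 0.     0.     0.     1.   ]]<stdin>:7: DeprecationWarning: Arrays of 2-dimensional vectors are deprecated. Use arrays of 3-dimensional vectors instead. (deprecated in NumPy 2.0)
```

Both cameras agree: pad at (0.554, 0.0515), index stop at (0.5755, 0.1625), travel about 50 mm along (0.19, 0.98). I'll move over with the fingers shut and the jaws along the rail.

```bash
python3 -m creep '[[[20,36,0,0,0,-6],[20,36,0,0,0,-6],[20,36,0,0,0,-6],[20,36,0,0,0,-6],[20,36,0,0,0,-6]]]' 1 20; python3 -m creep '[[[20,36,0,0,0,0],[20,36,0,0,0,0],[20,36,0,0,0,0],[20,36,0,0,0,0],[20,36,0,0,0,0]]]'
```

```text
time: 0.52
tool_pos: [0.2521, -0.3233, 0.4006]
tool_rot: [-3.138, 0.003, -0.248]
contact_force: [1.0, 0.1, 0.6]
opening: 0.063
time: 0.93
tool_pos: [0.3503, -0.1396, 0.4]
tool_rot: [-3.137, 0.003, -0.258]
contact_force: [0.8, -0.4, -0.7]
opening: 0.0298
```

```bash
python3 -m creep '[[[30,28,-12,0,0,1],[30,28,-12,0,0,1],[30,28,-12,0,0,1],[30,28,-12,0,0,0.5],[30,28,-12,0,0,0]]]'; python3 -m creep '[[[26,24,-15,0,0,0],[20,20,-15,0,0,0],[10,10,-15,0,0,0],[0,0,0,0,0,0]]]'
python3 - <<'E'
from h import *
s=robot.observe();print(s["tool_pos"],s["tool_rot"],s["contact_force"],s["opening"])
E
```

```text
time: 1.35
tool_pos: [0.4937, 0.0018, 0.3438]
tool_rot: [-3.138, -0.002, -0.192]
contact_force: [0.7, -1.8, 0.1]
opening: 0.0011
time: 1.68
tool_pos: [0.5549, 0.065, 0.2926]
tool_rot: [-3.138, 0.001, -0.185]
contact_force: [-1.2, -0.4, -0.3]
opening: 0.0003
[0.55486596 0.06498361 0.29263582] [-3.13765530e+00  6.77736197e-04 -1.85167281e-01] [-1.16853307 -0.39418706 -0.33358714] 0.0002870351464364846
```

```bash
python3 -m creep '[[[-1,-7,-14,0,0,-0.5],[0,-6,-14,0,0,0],[0,0,-12,0,0,0],[0,0,0,0,0,0]]]'
python3 - <<'E'
from h import *
from scipy.spatial.transform import Rotation as R
s=robot.observe();w=viewer.read_camera("wrist");t=viewer.read_camera("top")[155:255,230:410];print(s["tool_pos"],s["tool_rot"])
si=viewer.read_camera("side")[160:260,270:400]
cv2.imwrite("pics/w1.png",w)
m=viewer.camera_model("wrist");T=np.eye(4);T[:3,:3]=R.from_euler("xyz",s["tool_rot"]).as_matrix();T[:3,3]=s["tool_pos"];C=np.linalg.inv(T@np.array(m["mount"]))
for n,p in dict(pad=(.554,.0515,.046),idx=(.5755,.1625,.05),tip=(T@[0,0,.178,1])[:3]).items():
    c=C@[*p,1];print(n,m["cx"]+m["fx"]*c[0]/-c[2],m["cy"]-m["fy"]*c[1]/-c[2])
cv2.imwrite("pics/s3.png",cv2.resize(si,None,fx=5,fy=5,interpolation=cv2.INTER_CUBIC))
E
```

```text
time: 2.02
tool_pos: [0.5529, 0.0519, 0.2507]
tool_rot: [-3.139, 0.004, -0.191]
contact_force: [-0.7, 0.1, -1.4]
opening: 0.0008
[0.552883   0.05191907 0.25072655] [-3.13859516  0.00400706 -0.19088669]
pad 325.30463260808307 228.31834557281013
idx 119.33195724436862 230.66183739784455
tip 323.7126459820297 250.49358142616745
```

View pics/w1.png

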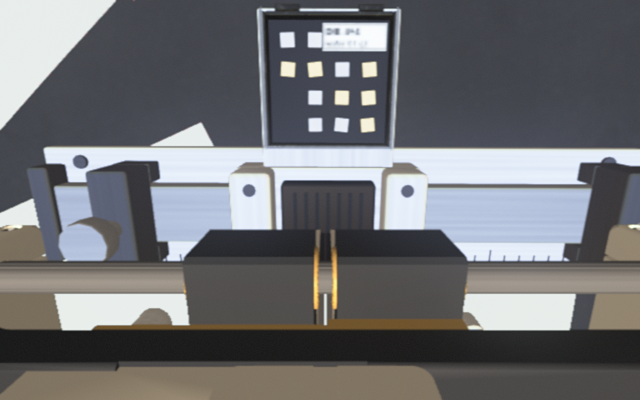

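View pics/s3.png

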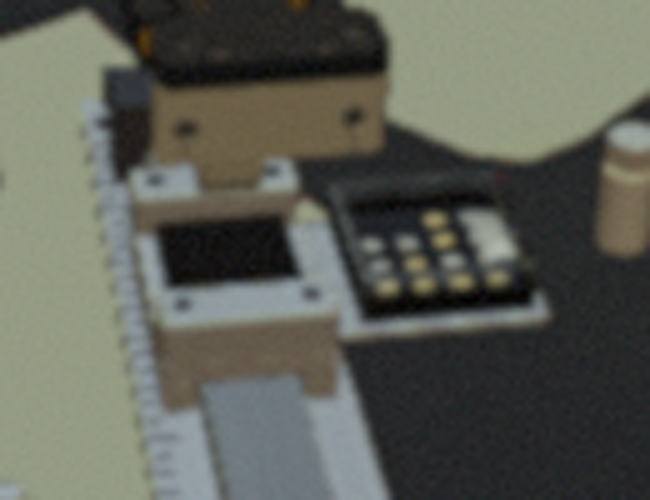

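The wrist view shows the pad at (328,208), close to the prediction, but the dark fingers look wider (u 205–445) than I expected. I'll check the scale before going down.

```bash
python3 - <<'E'
from h import *
from scipy.spatial.transform import Rotation as R
s=robot.observe();T=np.eye(4);T[:3,:3]=R.from_euler("xyz",s["tool_rot"]).as_matrix();T[:3,3]=s["tool_pos"]
w=viewer.camera_model("wrist");sd=viewer.camera_model("side")
print(robot.tcp_to_tips,w["fx"])
Cw=np.linalg.inv(np.array(w["mount"]));Cs=np.linalg.inv(np.array(sd["pose"]))@T
def pr(m,C,p):
    c=C@[*p,1];return np.array([m["cx"]+m["fx"]*c[0]/-c[2],m["cy"]-m["fy"]*c[1]/-c[2]])
for x in(-.0095,.0095):
  for y in(-.019,.019):
    for z in(.178,.14,.112): print(x,y,z,pr(w,Cw,(x,y,z)).round(),((pr(sd,Cs,(x,y,z))-[270,160])*5).round())
for y in(-.095,.095): print("body",y,pr(w,Cw,(.0375,y,.112)).round(),((pr(sd,Cs,(.0375,y,.112))-[270,160])*5).round())
E
```

```text
0.178 350.02690306010055
-0.0095 -0.019 0.178 [285. 268.] [193. 156.]
-0.0095 -0.019 0.14 [275. 312.] [193.  67.]
-0.0095 -0.019 0.112 [262. 363.] [193.  -1.]
-0.0095 0.019 0.178 [362. 268.] [208. 212.]
-0.0095 0.019 0.14 [372. 312.] [208. 122.]
-0.0095 0.019 0.112 [384. 363.] [208.  52.]
0.0095 -0.019 0.178 [284. 232.] [243. 152.]
0.0095 -0.019 0.14 [273. 267.] [244.  64.]
0.0095 -0.019 0.112 [259. 308.] [245.  -4.]
0.0095 0.019 0.178 [363. 232.] [260. 208.]
0.0095 0.019 0.14 [374. 267.] [262. 117.]
0.0095 0.019 0.112 [387. 308.] [263.  48.]
body -0.095 [-20. 219.] [ 285. -102.]
body 0.095 [665. 218.] [390. 159.]
```

The projections agree with the stated geometry: the dark block is the gripper body's lower edge, which hides the fingers. I'll go down.

```bash
python3 -m creep '[[[0,0,-10,0,0,0],[0,0,-9,0,0,0],[0,0,-4,0,0,0],[0,0,0,0,0,0]]]'; python3 -m creep '[[[0,0,-3,0,0,0],[0,0,0,0,0,0]]]'
```

```text
time: 2.5
tool_pos: [0.5545, 0.0517, 0.2318]
tool_rot: [-3.137, -0.007, -0.191]
contact_force: [-0.4, -0.0, 0.5]
opening: 0.0004
time: 2.67
tool_pos: [0.5545, 0.0518, 0.2283]
tool_rot: [-3.137, -0.007, -0.191]
contact_force: [-0.6, 0.4, -0.7]
opening: 0.0002
```

Tips are at 0.050, so the pad is about 4 mm below.

```bash
python3 -m creep '[[[0,0,-3,0,0,0],[0,0,0,0,0,0]]]'; python3 -m creep '[[[0,0,-3,0,0,0],[0,0,0,0,0,0]]]'
```

```text
time: 2.83
tool_pos: [0.5545, 0.0519, 0.2251]
tool_rot: [-3.137, -0.007, -0.191]
contact_force: [0.2, 0.3, -0.5]
opening: 0.0007
time: 3.0
tool_pos: [0.5548, 0.0519, 0.2227]
tool_rot: [-3.137, -0.008, -0.191]
contact_force: [-1.9, -0.5, 6.1]
opening: 0.0008
```

```bash
python3 -m creep '[[[0,0,-3,0,0,0],[0,0,0,0,0,0]]]'; python3 -m creep '[[[0,0,-1.5,0,0,0],[0,0,0,0,0,0]]]'
```

```text
time: 3.17
tool_pos: [0.5548, 0.052, 0.2209]
tool_rot: [-3.137, -0.009, -0.191]
contact_force: [-2.8, 0.1, 8.0]
opening: 0.0
time: 3.33
tool_pos: [0.5547, 0.052, 0.2207]
tool_rot: [-3.137, -0.009, -0.19]
contact_force: [-1.8, -0.5, 8.1]
opening: 0.0004
```

Pressed: 8 N, about 3.5 mm down. Now push along (0.19, 0.98), keeping a downward bias.

```bash
python3 -m creep '[[[0,0,-2,0,0,0],[0.6,3,-2,0,0,0],[0.6,3,-2,0,0,0],[0.8,4,-2,0,0,0]]]'
```

```text
time: 3.67
tool_pos: [0.5563, 0.0616, 0.218]
tool_rot: [-3.137, -0.011, -0.191]
contact_force: [-7.2, 0.1, 23.2]
opening: 0.0001
```

```bash
python3 -m creep '[[[0.8,4,0.5,0,0,0],[0.8,4,-0.8,0,0,0],[0.8,4,-1,0,0,0]]]'
```

```text
time: 3.92
tool_pos: [0.5584, 0.074, 0.2203]
tool_rot: [-3.138, -0.013, -0.191]
contact_force: [-1.7, -0.6, 6.8]
opening: 0.0004
```

```bash
python3 -m creep '[[[0,0,-2.5,0,0,0],[0.8,4,-1.5,0,0,0],[0.8,4,-1.3,0,0,0],[0.8,4,-1.3,0,0,0]]]'
```

```text
time: 4.25
tool_pos: [0.5606, 0.0867, 0.2182]
tool_rot: [-3.137, -0.015, -0.19]
contact_force: [-5.4, -0.5, 12.2]
opening: 0.0002
```

```bash
python3 -m creep '[[[0.9,4,-0.8,0,0.3,0],[0.9,4,-1,0,0.3,0],[0.9,4,-1,0,0.3,0]]]'
python3 - <<'E'
from h import *
si=viewer.read_camera("top")[155:255,230:410]
cv2.imwrite("pics/t4.png",cv2.resize(si,None,fx=4.4,fy=4.4,interpolation=cv2.INTER_CUBIC))
print(robot.observe()["contact_force"])
E
```

```text
time: 4.5
tool_pos: [0.5645, 0.099, 0.2193]
tool_rot: [-3.14, -0.006, -0.19]
contact_force: [-1.4, -0.2, 8.7]
opening: 0.0005
[-1.59429409 -0.20930688  8.15445423]
```

View pics/t4.png

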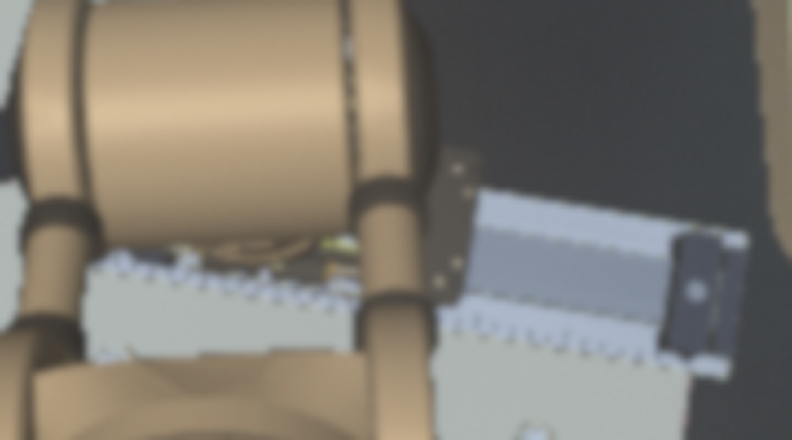

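The arm hides the shuttle in this view. I'll keep pushing in small steps until the stop shows in the side force.

```bash
python3 -m creep '[[[0.3,1,-2,0,0,0],[0.5,2.5,-1.3,0,0,0],[0.5,2.5,-1.3,0,0,0]]]';python3 -m creep '[[[0.5,2.5,-1.2,0,0,0],[0.5,2.5,-1.2,0,0,0]]]'
```

```text
time: 4.8
tool_pos: [0.5657, 0.1061, 0.2182]
tool_rot: [-3.139, -0.007, -0.189]
contact_force: [-4.3, -6.2, 12.7]
opening: 0.0005
time: 4.97
tool_pos: [0.567, 0.1102, 0.2182]
tool_rot: [3.141, -0.01, -0.188]
contact_force: [-1.8, -4.7, 8.0]
opening: 0.0006
```

Side force has risen, so the shuttle is probably against the stop with the tip sliding on the pad. I'll push on to the cheek to seat it firmly.

```bash
python3 -m creep '[[[0.4,2,-1.6,0,0,0],[0.5,2.5,-1.6,0,0,0],[0.5,2.5,-1.6,0,0,0]]]';python3 -m creep '[[[0.5,2.5,-1.5,0,0,0],[0.5,2.5,-1.5,0,0,0]]]'
python3 - <<'E'
from h import *
si=viewer.read_camera("side")[140:260,250:400]
cv2.imwrite("pics/s5.png",cv2.resize(si,None,fx=5,fy=5,interpolation=cv2.INTER_CUBIC))
print(robot.observe()["contact_force"])
E
```

```text
time: 5.22
tool_pos: [0.5685, 0.1144, 0.2181]
tool_rot: [3.135, -0.013, -0.186]
contact_force: [-4.3, -6.4, 12.2]
opening: 0.0002
time: 5.38
tool_pos: [0.5696, 0.1176, 0.2181]
tool_rot: [3.131, -0.015, -0.186]
contact_force: [-3.8, -6.5, 11.7]
opening: 0.0005
[-4.03409471 -4.99455166 11.36831481]
```

View pics/s5.png

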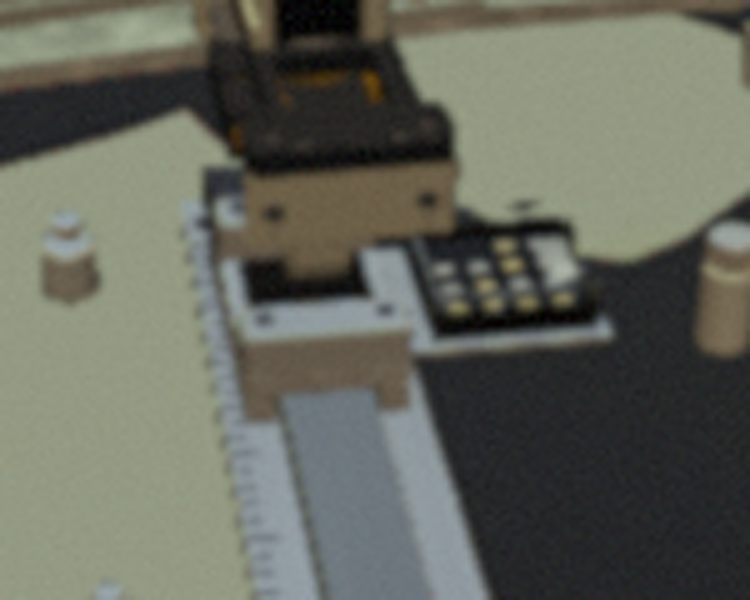

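The side view shows the shuttle's far cheek at the stop block (about (225,195)), and the box, weights and vial are clear. I'll measure the shuttle's displacement from its near top edge.

```bash
python3 - <<'E'
from h import *
d=np.array([.194,.981]);i=np.array([.5755,.1625])
for n,p in (("before",(270+197/4,160+255/4)),("now",(250+325/5,140+333/5)),):
    x=ray("side",*p,.054)[:2];print(n,x,"along to stop",(i-x)@d,"target .115")
E
python3 -m creep '[[[0.5,3,-1.5,0,0,0],[0.5,3,-1.5,0,0,0]]]'
```

```text
before [ 0.5423 -0.0019] along to stop 0.1677172 target .115
now [0.5535 0.051 ] along to stop 0.11364950000000001 target .115
time: 5.6
tool_pos: [0.5703, 0.1202, 0.2181]
tool_rot: [3.123, -0.015, -0.183]
contact_force: [-8.2, -18.2, 17.6]
opening: 0.0002
```

Firmly against the stop: 18 N along the rail, and the measured edge is 114 mm from the stop against 115 expected. Lifting straight up while still loaded.

```bash
python3 -m creep '[[[0,0.5,3,0,0,0],[0,0.3,4,0,0,0],[0,0,6,0,0,0],[0,0,10,0,0,0],[0,0,15,0,0,0]]]'; python3 -m creep '[[[0,0,25,0,0,0],[-10,0,30,0,0,0],[-30,-10,20,0,0,0],[-35,-15,15,0,0,0],[-35,-15,0,0,0,0]]]'; python3 -m creep '[[[-35,-15,0,0,0,0],[-35,-15,0,0,0,0],[-20,-15,0,0,0,0],[0,-10,0,0,0,0],[0,0,0,0,0,0]]]'
python3 - <<'E'
from h import *
a=viewer.read_camera("side")[140:260,250:400]; b=viewer.read_camera("top")[155:255,230:410]
cv2.imwrite("pics/s6.png",cv2.resize(a,None,fx=5,fy=5,interpolation=cv2.INTER_CUBIC))
cv2.imwrite("pics/t6.png",cv2.resize(b,None,fx=4.4,fy=4.4,interpolation=cv2.INTER_CUBIC))
E
```

```text
time: 6.02
tool_pos: [0.5695, 0.1197, 0.2569]
tool_rot: [3.12, -0.011, -0.184]
contact_force: [0.4, -0.5, -0.4]
opening: 0.0007
time: 6.43
tool_pos: [0.461, 0.0809, 0.3539]
tool_rot: [3.123, -0.021, -0.181]
contact_force: [0.5, -0.6, 0.3]
opening: 0.0008
time: 6.85
tool_pos: [0.3598, 0.0244, 0.3574]
tool_rot: [3.124, -0.025, -0.18]
contact_force: [0.5, 0.0, 0.4]
opening: 0.0003
```

View pics/s6.png

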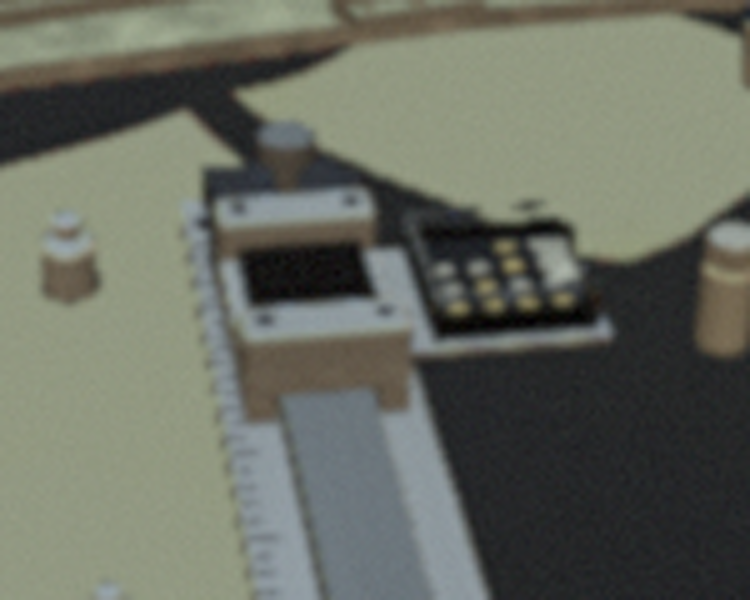

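View pics/t6.png

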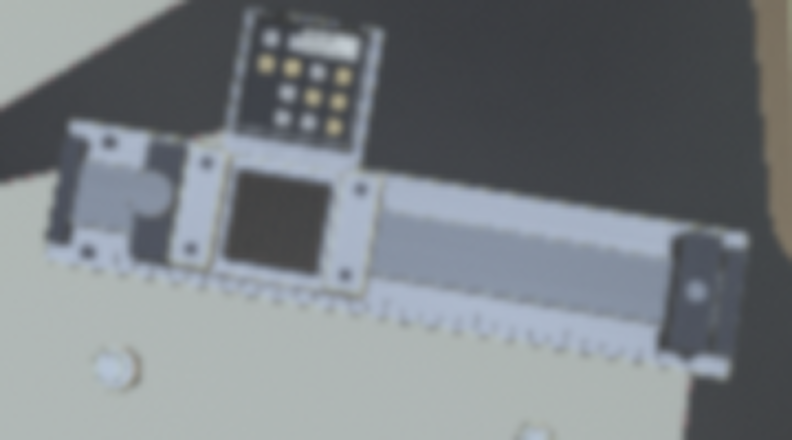

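The top view shows the shuttle flush against the stop with the post (crop (180,205)). The pad is up, the weights are at their original pixels, and the vial and box are undisturbed. Handing in.

```bash
python3 -c "
from cell import robot
print(robot.observe()['contact_force']);print(robot.hand_in())"
```

```text
[-0.13438241  0.28690094 -0.15192998]
the job is handed in; nothing more can be done
None
```

The shuttle now rests against the stop with the round-headed post (the left, +y one), with the pad released. I handed the job in at about 7 s of the 38 s; no verdict is reported.

- **What I did:** I pressed the pad with the closed fingertips at about 8 N. I then pushed the shuttle about 50 mm along the rail with the pad held down, until the side force rose to 18 N against the stop. From there I lifted straight up and moved clear.
- **Last checks:** The final top and side pictures show the shuttle flush against the stop, the pad free and the box and vial undisturbed. The weights are at the same pixels as before. Contact force read about zero at hand-in. Before the lift, the shuttle's near edge measured 114 mm from the stop's centre, against 115 mm expected and within the calibration error.
- **Not measured directly:** I judged the pad's travel only from the contact force and the fingertip height. The force varied between about 7 and 23 N during the push. At the 6.8 N low, the force suggested only about 1.5–2 mm of press and the fingertip height about 3.7 mm, so those two disagreed.

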